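Find the full jar of solder spheres and put it away dry

TASK

Only one of the three closed teal-lidded jars in the black tray still holds solder spheres, and it is much heavier than the two empties: lift them to find out which. Stand that full jar upright in the open drawer of the white dry box and push the drawer fully shut, so that the spheres stay dry. Leave the empty jars standing in the tray, and do not knock over any jar or disturb the yellow marker or the pen lying on the box.

Things in the scene. Friction and masses are not known exactly. Their poses are not given: they have to be found in the camera images.
- jar_1: A closed jar, one of three exact look-alikes: white body 48 mm across, teal lid 52 mm across from z = 36 to 55 mm. Origin at the centre of its underside, z up. Loose, lid fixed on. The full jar weighs about 0.32 kg, each empty one about 0.05 kg (within 10 percent); which of the three places holds the full one is random and cannot be seen, only its weight tells.
- jar_2: A closed jar, one of three exact look-alikes: white body 48 mm across, teal lid 52 mm across from z = 36 to 55 mm. Origin at the centre of its underside, z up. Loose, lid fixed on. The full jar weighs about 0.32 kg, each empty one about 0.05 kg (within 10 percent); which of the three places holds the full one is random and cannot be seen, only its weight tells.
- jar_3: A closed jar, one of three exact look-alikes: white body 48 mm across, teal lid 52 mm across from z = 36 to 55 mm. Origin at the centre of its underside, z up. Loose, lid fixed on. The full jar weighs about 0.32 kg, each empty one about 0.05 kg (within 10 percent); which of the three places holds the full one is random and cannot be seen, only its weight tells.
- tray_floor (a point): centre of the floor of the fixed black jar tray, 250 mm long along this frame's x, 84 mm wide along y, z up. Floor 4 mm above the bench; outer walls and two cross dividers are 4 mm thick with tops 13 mm above the bench. They make three bays in a row, centres at x = -82, 0, +82 mm, each about 78 x 76 mm inside, with one jar each.
- drawer (a joint): how far the drawer of the white dry box is pulled out, in m: 0 fully shut, 0.135 the most; it starts between 0.115 and 0.13. It slides stiffly (1 to 2 N) and stays where it is left.
- drawer_floor (a point): point on the drawer's floor, 15 mm above the bench, on its middle line, 65 mm behind the inside of its front panel; moves with it. x points the way the drawer shuts, z up. Inside, the drawer reaches from x = -65 to +85 mm and 53 mm to either side; its side and back walls rise 18 mm above the floor; the grey front panel, 8 mm thick, 132 mm wide, is 97 mm high.
- dry_box: white shell of the dry box, fixed, 170 mm deep (x), 136 mm wide (y), 100 mm high; origin at the centre of its underside, x pointing away from its open front at x = -85 mm. A dial and a cap stand up to 14 mm above the far half of its top. A jar in the drawer passes under its top with 18 mm to spare.
- drawer_pull (a point): middle of the front face of the black pull on the drawer's front panel, 76 mm above the bench; the pull is 70 mm wide, 14 mm high and stands 16 mm out of the panel. Same axes: pushing here along +x shuts the drawer.
- micrometer_end (a point): free end of the micrometer that sticks out sideways (towards +y) from the big stencil fixture to the right of the tray, 115 mm above the bench, 21 mm thick. Fixed; an obstacle only.
- yellow_marker: yellow marker pen lying to the left of the dry box, 120 mm long along its y, 13 mm thick. Loose bystander, to be left alone.
- black_marker: white marker pen with a black cap, 135 mm long along its y, 13 mm thick, lying on top of the dry box near its front edge. Loose bystander, to be left alone.
Things that resemble listed ones, but are neither listed nor needed, are in the scene too. Leave any red look-alike of the jar_1 alone.

How it is judged:
By the outcome, as a careful person would: the job done as asked, in the order asked, and still so for the second after the job is handed in, with the robot touching nothing.
It also fails if it takes over 67 s, if anything falls off the work surface, if the arm or the gripper's body presses on something with over 40 N, if the wrist force passes 120 N, or if a joint passes its speed limit or range.

ROBOT

A 6-joint arm with a two-finger parallel gripper is mounted at the origin on a cart in front of the work surface, level with it; the furniture and walls round the work are solid. World frame = base frame: x ahead of the robot, y to its left, z up, the work surface at z = 0. Lengths are in m, angles in rad, forces in N, time in s.
With the tool pointing down it reaches from about 0.35 to 0.85 m from the base axis. Payload 8.1 kg.
Tool frame: the origin (TCP) lies at the centre of the arm's flange, where the gripper is bolted on; the fingertips stand 186 mm ahead of it and the grasp point (between the pads) lies 167 mm ahead of it; z points along the fingers, y is the line along which they close (so a half turn about z gives the same grasp; the last joint's range is limited). The gripper opens to 93 mm and grips with 3 to 60 N. Pads are 15 mm wide; open, the fingers measure 128 mm over their backs; the gripper's body (75 mm by 188 mm) begins 65 mm behind the grasp point.
Start: joints at [1.221, 0.13, 1.488, -0, 1.523, -0.085], TCP at [0.157, 0.579, 0.405] pointing down, gripper open.
Joint ranges: [-2.96, 2.96], [-0.89, 2.26], [0.02, 2.5], [-1.34, 4.48], [0, 2.73], [-2.66, 2.66]. Speed limits (rad/s): [2.39, 2.39, 2.79, 3.14, 3.14, 3.14].

INTERFACE

Orientations are given as a rotation vector (axis times angle).
In Python, from plant import read_state, read_camera, camera_params, robot gives the robot as it stands.
- The arm moves only by the tool carry_out, never from a script. Its argument "targets" is a list of rows, each an object of numbers: "hand": the opening in per cent of the stroke, from 0 (shut) to 100 (fully open); "x", "y", "z": the shift along the tool's x, y, z in m; "ax", "ay", "az": the turn, a rotation vector about the tool's x, y, z in rad. In form: [{"hand": .., "x": .., "y": .., "z": .., "ax": .., "ay": .., "az": ..}, ...]. A call has 1 to 8 rows; each row is the pose to reach, as a shift and turn from the pose commanded when the call began, along the tool's axes at that moment; what a row does not reach only later rows make up. A row lasts 1/8 s, in which the tool goes at most 62.5 mm and 10.7 degrees, less where a joint would pass 70% of its speed; a pose out of reach is approached as far as the arm can. A call with a gripper value outside its range is refused whole. The fingers move at their own pace and stop on an object; "newtons" is the grip in N (left out, the last holds). Time passes only in rows, so rows that repeat a pose let the fingers close. It gives the time, the measured TCP pose, the force, the opening and the grip force at its end, in the units of the state.
- read_state(): the state, without advancing time (a new reading comes with each control period).
- read_camera(name): name is "scene" or "top" or "wrist"; returns (picture, depth): 480x640x3 uint8, blue, green, red; 480x640 float32, m along the optical axis (not along the pixel's ray), 0 where there is no reading.
- camera_params(name): a dict with "fx", "fy", "cx", "cy" (pixels), "position" and "rotation" of the camera in the world. Camera axes: x right, y up, looking along -z (the intrinsics and any distortion apply to the point x, -y, -z); pixel columns grow to the right and rows downward; lengths in m; the calibration is good to about 2 mm. The wrist camera is an equidistant fisheye: a pixel r from the principal point sees the ray r / f radians off the axis. A picture is of the moment at which its call begins: read the wrist's pose just before it. camera_params takes no time and is no camera call; for the wrist camera it gives the pose at the moment of the call.
- robot.close_job(): hands the job in; it is judged then, once.
The state is a dict: "t": time; "q": joint angles; "dq": joint speeds; "joint_torque": joint torques, N m; "tool_pos": TCP position; "orientation": TCP orientation; "force": force on the tool from outside, world axes, zero at the start; "wrist_torque": the same for the moment, N m; "opening": finger opening in m; "gripper_force": force on a finger pad.
Only numpy, scipy, OpenCV 4.12 (cv2) and the standard library are available. Lean on these libraries where they do the work, as an engineer would, in place of code of your own. Each camera call takes 0.05 s, during which the arm holds its last target. There are 200 camera calls.

## Working session

There is one attempt and no reset: what is moved stays moved. The work goes in short steps, Python scripts to look and compute and a tool call to move; the robot and the scene stay as the last step left them, time stands still between calls to the robot, and variables do not carry over. Pictures are saved under pics/ and viewed, at most 10 in all, crops included, and the job is handed in when it is done.

Besides the shell and the picture viewer there is one more tool, called after "Emit:" as name([rows], argument=value, ...), one row to a line, values as JSON. carry_out: Moves the arm, as the interface text tells. Its arguments: {"type":"object","properties":{"targets":{"type":"array","items":{"type":"object","properties":{"hand":{"type":"number"},"x":{"type":"number"},"y":{"type":"number"},"z":{"type":"number"},"ax":{"type":"number"},"ay":{"type":"number"},"az":{"type":"number"}}}},"newtons":{"type":"number"}},"required":["targets"]}

```bash
mkdir -p pics
cat > h.py <<'E'
import numpy as np,cv2
from plant import read_state,read_camera,camera_params,robot
from scipy.spatial.transform import Rotation as R
def cloud(n):
    p=camera_params(n);im,d=read_camera(n)
    v,u=np.mgrid[:480,:640];x=(u-p['cx'])/p['fx'];y=(v-p['cy'])/p['fy']
    P=np.stack([x*d,-y*d,-d],-1)
    M=np.array(p['rotation']);M=M if M.shape==(3,3) else R.from_rotvec(M).as_matrix()
    return im,d,P@M.T+np.array(p['position'])
E
python3 - <<'E'
from h import *
for n in("scene","top"):
    p=camera_params(n);print(p)
    im,d,W=cloud(n);cv2.imwrite(f'pics/{n}.png',im);np.savez(f'{n}.npz',im=im,d=d,W=W)
s=read_state();print(s)
E
```

```text
{'fx': 476.98414765515224, 'fy': 476.98414765515224, 'cx': 313.82922377846114, 'cy': 236.42444979181656, 'position': array([0.73700182, 0.90499533, 0.8363002 ]), 'rotation': array([0.13001961, 0.96985502, 2.72098861])}
{'fx': 558.3883232893502, 'fy': 558.3883232893502, 'cx': 329.58942561911164, 'cy': 242.36517906159426, 'position': array([0.4523158 , 0.31337806, 1.1983651 ]), 'rotation': array([ 0.11316143, -0.08954402, -1.57945641])}
{'t': 0.1, 'q': array([ 1.22057463e+00,  1.31077275e-01,  1.48915801e+00,  1.91454254e-05,
        1.52297953e+00, -8.53845094e-02]), 'dq': array([ 6.48057773e-05, -2.57639062e-03, -3.00951259e-03, -8.07859359e-04,
        3.49348174e-04, -5.30001483e-04]), 'joint_torque': array([ 1.33720747e-03, -5.61338210e+01, -4.93099737e+01,  7.70279369e-02,
        2.90405669e-02, -3.02779131e-05]), 'tool_pos': array([0.15694866, 0.5789027 , 0.40380388]), 'orientation': array([-4.14743159e-01, -3.11372233e+00,  2.48111019e-03]), 'force': array([0.13487348, 0.17504258, 0.08217386]), 'wrist_torque': array([ 0.00726976, -0.00911439,  0.03116921]), 'gripper_force': 0.0, 'opening': 0.09271312670874295}
```

View pics/scene.png

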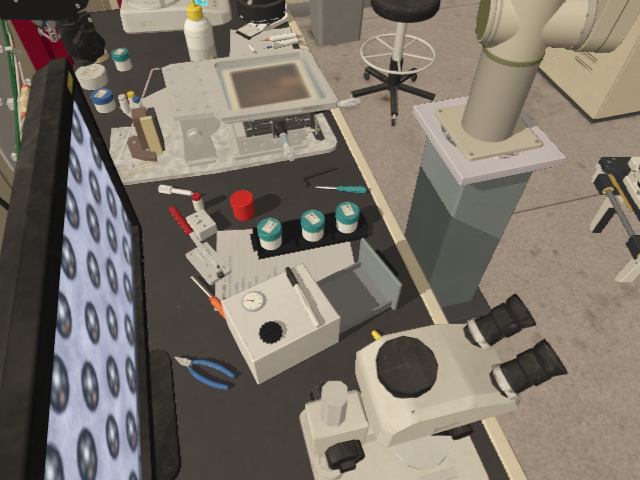

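View pics/top.png

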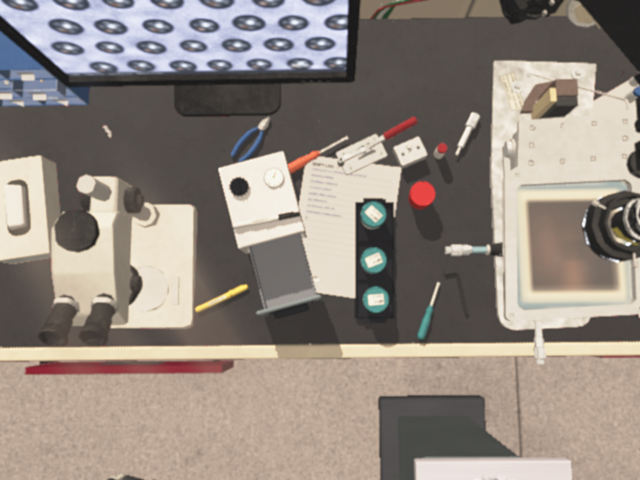

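Candidates: the jars in the tray at top-view (374,214), (374,260) and (375,299). Look-alikes: the red jar (422,194), and teal- and blue-lidded pots at the far end of the bench in the scene view (121,58), (104,100). I choose the three teal lids in the black tray. The drawer is open toward the robot, with its front panel at about (288,305). The black-capped pen is on the box near (290,216), and the yellow marker is at (222,298).

```bash
cat > m.py <<'E'
from h import *
D={n:np.load(n+'.npz') for n in("scene","top")}
def pr(n,l,px):
    W=D[n]['W'];print(n,l,[np.round(np.median(W[v-1:v+2,u-1:u+2].reshape(-1,3),0),4).tolist() for u,v in px])
for n in D:
    W=D[n]['W'];im=D[n]['im'];hsv=cv2.cvtColor(im,cv2.COLOR_BGR2HSV)
    m=((abs(hsv[...,0].astype(int)-90)<12)&(hsv[...,1]>100)&(W[...,2]>.045)&(W[...,2]<.075)).astype(np.uint8)
    k,lab,st,c=cv2.connectedComponentsWithStats(cv2.morphologyEx(m,cv2.MORPH_CLOSE,np.ones((7,7))))
    for i in range(1,k):
        if st[i,4]>150:
            P=W[(lab==i)&(W[...,2]>.05)];(cx,cy),r=cv2.minEnclosingCircle(P[:,:2].astype(np.float32))
            print(n,c[i].round(),st[i,4],'circ',round(cx,4),round(cy,4),round(r,4),P[:,2].max().round(3))
    # box top and panel top
    for nm,lo,hi in(('boxtop',.092,.106),):
        q=(W[...,2]>lo)&(W[...,2]<hi)&(W[...,1]>.3)&(W[...,1]<.65)&(W[...,0]>.3)&(W[...,0]<.75)
        q=q.astype(np.uint8);k,lab,st,c=cv2.connectedComponentsWithStats(q)
        for i in range(1,k):
            if st[i,4]>60:
                r=cv2.minAreaRect(W[lab==i][:,:2].astype(np.float32));print(n,nm,c[i].round(),st[i,4],np.round(r[0],4),np.round(r[1],4),r[2],W[lab==i][:,2].mean().round(4))
pr('top','panel L,R',[(258,310),(290,304),(318,297)])
pr('top','drawer floor',[(260,275),(280,270),(300,265)])
pr('top','bench',[(320,320),(150,250),(450,200)])
pr('top','tray',[(358,210),(374,237),(374,281),(392,317),(359,317)])
pr('top','microm end',[(448,250),(452,250)])
pr('top','marker',[(200,307),(243,290)])
pr('top','microscope',[(75,230),(190,210),(190,320),(120,190),(58,318),(95,318)])
E
python3 m.py
```

```text
scene [347. 213.] 305 circ 0.6024 0.5607 0.3698 0.836
scene [312. 221.] 330 circ 0.6465 0.5609 0.3559 0.836
scene [269. 230.] 339 circ 0.657 0.2407 0.027 0.062
scene boxtop [381. 262.] 265 [0.471  0.4139] [0.0098 0.1297] 13.990206718444824 0.096
scene boxtop [282. 311.] 5158 [0.6814 0.4683] [0.1695 0.1382] 14.371440887451172 0.1001
top [373. 214.] 229 circ 0.5669 0.2709 0.1223 1.198
top [373. 260.] 216 circ 0.5188 0.2709 0.079 1.198
top [376. 299.] 214 circ 0.4828 0.2374 0.0254 0.063
top boxtop [259. 193.] 3124 [0.7034 0.4718] [0.1179 0.1436] 10.21587085723877 0.0998
top boxtop [267. 231.] 1248 [0.6212 0.4507] [0.0407 0.1364] 14.189048767089844 0.0994
top boxtop [288. 304.] 260 [0.4732 0.4121] [0.0082 0.1299] 14.72413444519043 0.096
top panel L,R [[0.464, 0.4831, 0.0012], [0.4741, 0.4083, 0.0959], [0.4872, 0.3531, 0.0969]]
top drawer floor [[0.5377, 0.479, 0.0148], [0.5479, 0.4366, 0.0136], [0.558, 0.394, 0.0144]]
top bench [[0.4415, 0.3527, -0.0013], [0.5933, 0.7142, 0.0212], [0.6982, 0.0674, -0.0012]]
top tray [[0.6774, 0.2681, 0.0033], [0.6176, 0.2346, 0.0044], [0.5229, 0.2366, 0.0034], [0.4463, 0.2004, 0.0123], [0.447, 0.2701, 0.01]]
top microm end [[0.5743, 0.0997, 0.1214], [0.5734, 0.0931, 0.1253]]
top marker [[0.4714, 0.6072, 0.0097], [0.5068, 0.517, 0.0072]]
top microscope [[0.5861, 0.7189, 0.352], [0.6791, 0.6307, 0.0199], [0.4444, 0.625, 0.0198], [0.6744, 0.696, 0.2388], [0.4516, 0.7437, 0.3391], [0.451, 0.686, 0.3402]]
```

Run:
```python
import cv2
a=cv2.imread('pics/top.png')[130:330,190:490];cv2.imwrite('pics/c1.png',cv2.resize(a,(780,520),interpolation=cv2.INTER_CUBIC))
```

```text
(no output)
```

View pics/c1.png

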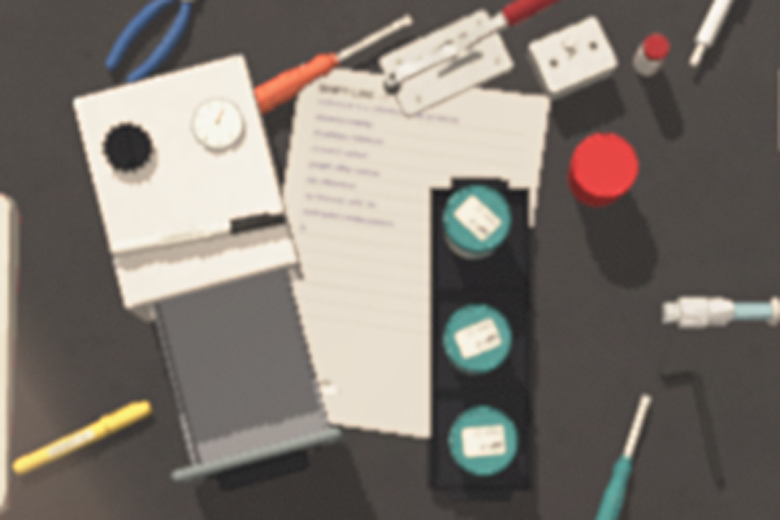

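```bash
cat >> h.py <<'E'
def lids(n):
    im,d,W=cloud(n);return lidfit(im,W)
def lidfit(im,W):
    hsv=cv2.cvtColor(im,cv2.COLOR_BGR2HSV);k=((hsv[...,0]>78)&(hsv[...,0]<102)&(hsv[...,1]>80))|((W[...,2]>.054)&(W[...,2]<.066))
    m=(k&(W[...,2]>.050)&(W[...,2]<.068)&(W[...,1]<.32)&(W[...,1]>.15)&(W[...,0]>.4)&(W[...,0]<.75)).astype(np.uint8)
    n,lab,st,c=cv2.connectedComponentsWithStats(m)
    for i in range(1,n):
        if st[i,4]>100:
            P=W[lab==i];(x,y),r=cv2.minEnclosingCircle(P[:,:2].astype(np.float32));print(c[i].round(),st[i,4],'lid',round(x,4),round(y,4),'r',round(r,4),P[:,:2].mean(0).round(4),np.median(P[:,2]).round(4))
def plan(x,y,z,yaw,close=None,s=None):
    """tool down, tool y axis (closing) at world angle yaw (mod pi); shift/turn in current tool frame"""
    s=s or read_state();C=R.from_rotvec(s['orientation'])
    best=None
    for a in(yaw,yaw+np.pi):
        Y=np.array([np.cos(a),np.sin(a),0]);Z=np.array([0,0,-1.]);T=R.from_matrix(np.stack([np.cross(Y,Z),Y,Z],1))
        t=(C.inv()*T).as_rotvec()
        if best is None or np.linalg.norm(t)<np.linalg.norm(best):best=t
    sh=C.inv().apply(np.array([x,y,z])-s['tool_pos'])
    print('shift',sh.round(4),'turn',best.round(4));
E
python3 - <<'E'
from h import *
for n in("scene","top"):
    D=np.load(n+'.npz');lidfit(D['im'],D['W'])
C=R.from_rotvec(read_state()['orientation']).as_matrix();print(C.round(3))
plan(.483,.237,.330,np.pi/2)
E
```

```text
[347. 211.] 370 lid 0.4787 0.2399 r 0.0274 [0.4807 0.2417] 0.0581
[312. 220.] 391 lid 0.561 0.2426 r 0.0268 [0.5614 0.2447] 0.0581
[269. 228.] 403 lid 0.6565 0.24 r 0.0275 [0.6568 0.243 ] 0.0578
[373. 214.] 483 lid 0.6587 0.239 r 0.0261 [0.6585 0.2391] 0.0581
[373. 260.] 497 lid 0.5629 0.2406 r 0.0261 [0.5627 0.2408] 0.0578
[375. 299.] 504 lid 0.4825 0.2378 r 0.0261 [0.4824 0.2381] 0.0581
[[-0.965  0.262 -0.001]
 [ 0.262  0.965 -0.002]
 [ 0.    -0.002 -1.   ]]
shift [-0.4042 -0.2445  0.0741] turn [-0.0016 -0.0004 -0.2648]
```

Emit:
carry_out([
  {"hand":90,"x":-0.05,"y":-0.03,"z":0.01,"az":-0.03},
  {"hand":90,"x":-0.1,"y":-0.06,"z":0.02,"az":-0.06},
  {"hand":90,"x":-0.15,"y":-0.09,"z":0.03,"az":-0.1},
  {"hand":90,"x":-0.2,"y":-0.12,"z":0.04,"az":-0.14},
  {"hand":90,"x":-0.25,"y":-0.15,"z":0.05,"az":-0.17},
  {"hand":90,"x":-0.3,"y":-0.18,"z":0.06,"az":-0.2},
  {"hand":90,"x":-0.35,"y":-0.21,"z":0.07,"az":-0.23},
  {"hand":90,"x":-0.404,"y":-0.2445,"z":0.074,"az":-0.265},
])

```text
schema error: expected keys hand, x, y, z, ax, ay, az
```

Run:
```python
from h import *
p=camera_params('wrist');print(p);im,d=read_camera('wrist');s=read_state();print(s['tool_pos'],s['orientation'],s['force'])
cv2.imwrite('pics/w1.png',im)
plan(.481,.239,.219,np.pi/2)
```

```text
{'fx': 371.64829954431775, 'fy': 371.64829954431775, 'cx': 321.1181269237974, 'cy': 242.58692519136662, 'position': array([0.08195785, 0.60014746, 0.38280461]), 'rotation': array([-0.24315045, -0.18540053,  1.2972085 ])}
[0.15694582 0.57892324 0.40391388] [-4.14692184e-01 -3.11377093e+00  2.21567140e-03] [ 0.35230429  0.29863064 -1.17898724]
shift [-0.4017 -0.243   0.1852] turn [-0.0014 -0.0003 -0.2648]
```

View pics/w1.png

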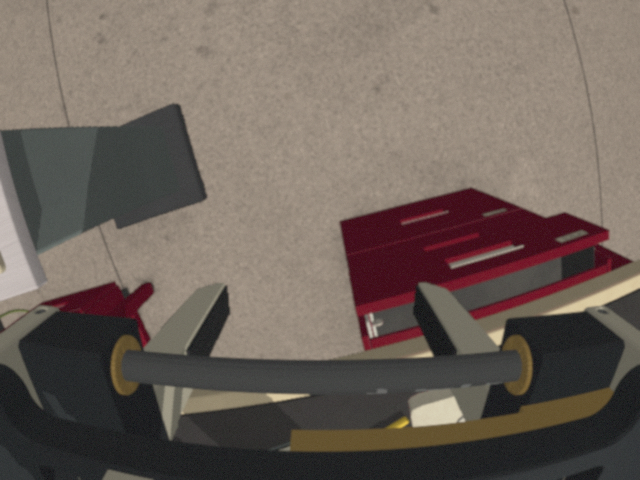

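The move was refused because it needs all the keys. The picture still shows the start pose, with the fingers over the floor. I'm resending it.

Emit:
carry_out([
  {"hand":90,"x":-0.05,"y":-0.03,"z":0.01,"ax":0,"ay":0,"az":-0.03},
  {"hand":90,"x":-0.1,"y":-0.06,"z":0.02,"ax":0,"ay":0,"az":-0.06},
  {"hand":90,"x":-0.15,"y":-0.09,"z":0.03,"ax":0,"ay":0,"az":-0.1},
  {"hand":90,"x":-0.2,"y":-0.12,"z":0.04,"ax":0,"ay":0,"az":-0.14},
  {"hand":90,"x":-0.25,"y":-0.15,"z":0.05,"ax":0,"ay":0,"az":-0.17},
  {"hand":90,"x":-0.3,"y":-0.18,"z":0.06,"ax":0,"ay":0,"az":-0.2},
  {"hand":90,"x":-0.35,"y":-0.21,"z":0.07,"ax":0,"ay":0,"az":-0.23},
  {"hand":90,"x":-0.402,"y":-0.243,"z":0.074,"ax":0,"ay":0,"az":-0.265},
])

```text
t: 1.15
tool_pos: [0.4821, 0.2378, 0.3299]
orientation: [0.002, -3.141, 0.0]
force: [0.8, 0.9, 0.1]
opening: 0.0835
gripper_force: 0.0
```

Run:
```python
from h import *
im,d=read_camera('wrist');s=read_state();print(s['tool_pos'],s['orientation'],s['force'],s['opening'])
cv2.imwrite('pics/w2.png',im)
plan(.481,.239,.219,np.pi/2)
```

```text
[0.48595458 0.23256608 0.32966797] [ 3.39754038e-04  3.14001660e+00 -5.78843190e-03] [ 0.9187652  -5.05109075 -0.11976493] 0.08402942299849657
shift [0.0051 0.0068 0.1106] turn [-0.0037  0.0016 -0.0002]
```

View pics/w2.png

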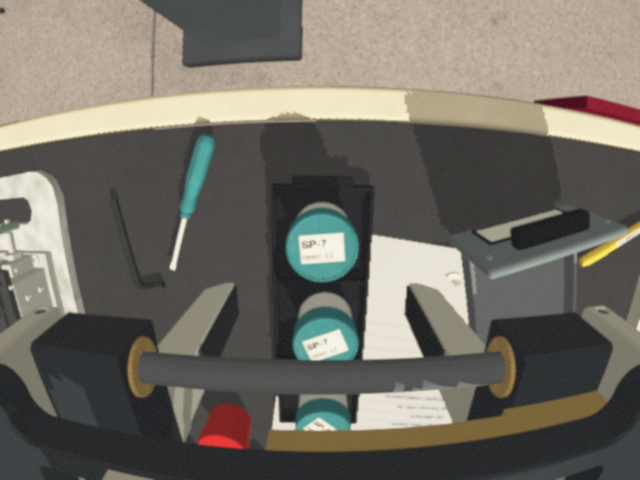

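The wrist view shows the near jar at (322,243), the middle one at (325,330) and the far one at (322,410). They are in line with the gripper's middle, and the tray is straight. Descending on the near jar.

Emit:
carry_out([
  {"hand":90,"x":0,"y":0,"z":0.03,"ax":0,"ay":0,"az":0},
  {"hand":90,"x":0,"y":0,"z":0.06,"ax":0,"ay":0,"az":0},
  {"hand":90,"x":0,"y":0,"z":0.085,"ax":0,"ay":0,"az":0},
  {"hand":90,"x":0,"y":0,"z":0.1,"ax":0,"ay":0,"az":0},
  {"hand":90,"x":0,"y":0,"z":0.11,"ax":0,"ay":0,"az":0},
  {"hand":90,"x":0,"y":0,"z":0.11,"ax":0,"ay":0,"az":0},
])

```text
t: 1.95
tool_pos: [0.4813, 0.2394, 0.2204]
orientation: [0.001, -3.141, 0.0]
force: [-0.2, -0.0, 0.8]
opening: 0.084
gripper_force: 0.0
```

Emit:
carry_out([
  {"hand":50,"x":0,"y":0,"z":0.003,"ax":0,"ay":0,"az":0},
  {"hand":40,"x":0,"y":0,"z":0.003,"ax":0,"ay":0,"az":0},
  {"hand":40,"x":0,"y":0,"z":0.003,"ax":0,"ay":0,"az":0},
  {"hand":40,"x":0,"y":0,"z":0.003,"ax":0,"ay":0,"az":0},
  {"hand":40,"x":0,"y":0,"z":0.003,"ax":0,"ay":0,"az":0},
  {"hand":40,"x":0,"y":0,"z":0.003,"ax":0,"ay":0,"az":0},
], newtons=20)

```text
t: 2.7
tool_pos: [0.4816, 0.2393, 0.2181]
orientation: [-0.0, 3.141, -0.0]
force: [-0.8, -1.7, 3.8]
opening: 0.0513
gripper_force: 20.0
```

Emit:
carry_out([
  {"hand":40,"x":0,"y":0,"z":-0.005,"ax":0,"ay":0,"az":0},
  {"hand":40,"x":0,"y":0,"z":-0.01,"ax":0,"ay":0,"az":0},
  {"hand":40,"x":0,"y":0,"z":-0.015,"ax":0,"ay":0,"az":0},
  {"hand":40,"x":0,"y":0,"z":-0.015,"ax":0,"ay":0,"az":0},
  {"hand":40,"x":0,"y":0,"z":-0.015,"ax":0,"ay":0,"az":0},
  {"hand":40,"x":0,"y":0,"z":-0.015,"ax":0,"ay":0,"az":0},
])

```text
t: 3.45
tool_pos: [0.4813, 0.2393, 0.2325]
orientation: [0.0, -3.141, 0.0]
force: [0.2, -0.1, -2.1]
opening: 0.0512
gripper_force: 20.0
```

```bash
cat > w.py <<'E'
from h import *
F=[]
for i in range(8):
    read_camera('wrist');F.append(read_state()['force'])
s=read_state();print(np.array(F)[:,2].round(2),np.mean(F,0).round(2),s['tool_pos'].round(4),s['opening'],s['gripper_force'])
E
python3 w.py
```

```text
[-3.12 -3.66 -3.34 -1.77 -2.8  -2.86 -1.46 -3.25] [ 0.15 -0.08 -2.78] [0.4814 0.2393 0.2327] 0.051059288692851555 19.999535944480158
```

About −2.8 N, averaged over 8 readings, against about 0 when empty-handed. This near jar is the full one (an empty would read about −0.5 N), so I'm carrying it to the drawer.

Emit:
carry_out([
  {"hand":40,"x":0,"y":0,"z":-0.02,"ax":0,"ay":0,"az":0},
  {"hand":40,"x":0,"y":0,"z":-0.05,"ax":0,"ay":0,"az":0},
  {"hand":40,"x":0,"y":0,"z":-0.085,"ax":0,"ay":0,"az":0},
  {"hand":40,"x":0,"y":0,"z":-0.11,"ax":0,"ay":0,"az":0},
  {"hand":40,"x":-0.005,"y":0.015,"z":-0.12,"ax":0,"ay":0,"az":-0.03},
  {"hand":40,"x":-0.014,"y":0.045,"z":-0.12,"ax":0,"ay":0,"az":-0.08},
  {"hand":40,"x":-0.025,"y":0.085,"z":-0.12,"ax":0,"ay":0,"az":-0.14},
  {"hand":40,"x":-0.037,"y":0.125,"z":-0.12,"ax":0,"ay":0,"az":-0.19},
], newtons=30)

```text
t: 4.85
tool_pos: [0.5187, 0.3654, 0.3528]
orientation: [-0.3, 3.127, 0.0]
force: [0.3, -1.5, -2.1]
opening: 0.0508
gripper_force: 30.0
```

Run:
```python
from h import *
read_camera('top');read_camera('top');im,d=read_camera('top');cv2.imwrite('pics/t2.png',im)
s=read_state();print(s['tool_pos'],s['opening'],s['gripper_force'],s['force']);plan(.539,.430,.352,np.pi/2+.2513)
```

```text
[0.51826354 0.36598195 0.35189148] 0.0509098465944237 29.999083026341395 [ 0.09401708 -0.3881617  -3.88652897]
shift [-0.0326  0.0589 -0.0001] turn [-0.0001 -0.001  -0.0589]
```

Emit:
carry_out([
  {"hand":40,"x":-0.016,"y":0.03,"z":0,"ax":0,"ay":0,"az":-0.03},
  {"hand":40,"x":-0.028,"y":0.05,"z":0,"ax":0,"ay":0,"az":-0.055},
  {"hand":40,"x":-0.0325,"y":0.059,"z":0,"ax":0,"ay":0,"az":-0.06},
  {"hand":40,"x":-0.0325,"y":0.059,"z":0.02,"ax":0,"ay":0,"az":-0.06},
  {"hand":40,"x":-0.0325,"y":0.059,"z":0.05,"ax":0,"ay":0,"az":-0.06},
  {"hand":40,"x":-0.0325,"y":0.059,"z":0.075,"ax":0,"ay":0,"az":-0.06},
  {"hand":40,"x":-0.0325,"y":0.059,"z":0.09,"ax":0,"ay":0,"az":-0.06},
  {"hand":40,"x":-0.0325,"y":0.059,"z":0.09,"ax":0,"ay":0,"az":-0.06},
])

```text
t: 6.0
tool_pos: [0.5385, 0.4274, 0.2604]
orientation: [0.39, -3.114, 0.003]
force: [-0.2, -0.6, -3.1]
opening: 0.0508
gripper_force: 30.0
```

Run:
```python
from h import *
im,d=read_camera('scene');cv2.imwrite('pics/s3.png',cv2.resize(im[150:400,180:480],(720,600)))
plan(.539,.430,.2295,np.pi/2+.2513)
```

```text
shift [-0.0006  0.002   0.0327] turn [-0.0005 -0.0011 -0.0016]
```

View pics/s3.png

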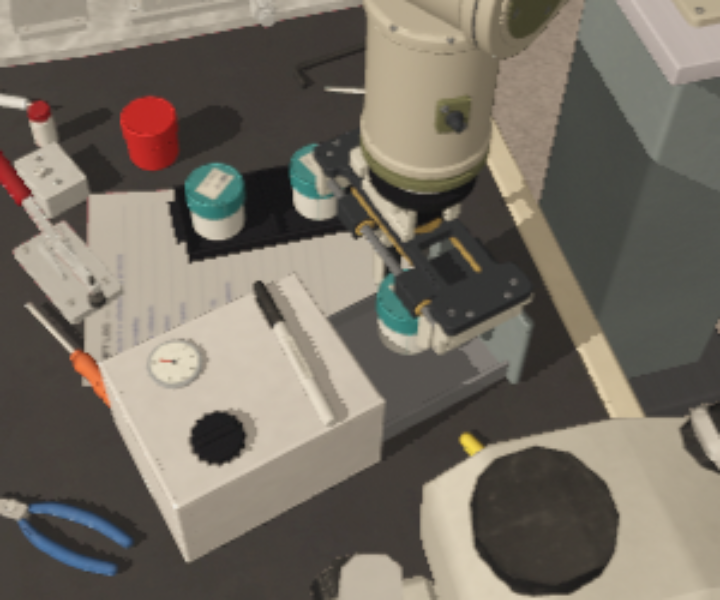

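The jar hangs at (400,310), over the drawer floor between the panel and the shell. The pen at (295,350) is clear. Lowering it gently.

Emit:
carry_out([
  {"hand":40,"x":0,"y":0.002,"z":0.012,"ax":0,"ay":0,"az":0},
  {"hand":40,"x":0,"y":0.002,"z":0.022,"ax":0,"ay":0,"az":0},
  {"hand":40,"x":0,"y":0.002,"z":0.028,"ax":0,"ay":0,"az":0},
  {"hand":40,"x":0,"y":0.002,"z":0.03,"ax":0,"ay":0,"az":0},
  {"hand":40,"x":0,"y":0.002,"z":0.03,"ax":0,"ay":0,"az":0},
  {"hand":40,"x":0,"y":0.002,"z":0.03,"ax":0,"ay":0,"az":0},
])

```text
t: 6.8
tool_pos: [0.5388, 0.4305, 0.2332]
orientation: [-0.392, 3.116, 0.0]
force: [0.3, -0.3, -3.0]
opening: 0.0512
gripper_force: 30.0
```

```bash
python3 w.py
```

```text
[-1.87 -2.87 -3.45 -3.31 -3.05 -3.13 -2.88 -2.48] [ 0.01 -0.11 -2.88] [0.5386 0.4304 0.2328] 0.05094598009542764 29.999344586249208
```

Emit:
carry_out([
  {"hand":40,"x":0,"y":0,"z":0.0015,"ax":0,"ay":0,"az":0},
  {"hand":40,"x":0,"y":0,"z":0.003,"ax":0,"ay":0,"az":0},
  {"hand":40,"x":0,"y":0,"z":0.004,"ax":0,"ay":0,"az":0},
  {"hand":40,"x":0,"y":0,"z":0.004,"ax":0,"ay":0,"az":0},
])

```text
t: 7.7
tool_pos: [0.5388, 0.4304, 0.2292]
orientation: [-0.392, 3.117, 0.0]
force: [-1.0, -1.3, 1.2]
opening: 0.0509
gripper_force: 30.0
```

```bash
python3 w.py
```

```text
[1.19 2.14 2.52 1.61 2.93 3.38 3.82 3.28] [-0.51 -1.17  2.61] [0.5388 0.4304 0.2292] 0.0511411098322841 30.00076461030403
```

It is standing on the floor. Releasing and rising.

Emit:
carry_out([
  {"hand":60,"x":0,"y":0,"z":-0.0005,"ax":0,"ay":0,"az":0},
  {"hand":75,"x":0,"y":0,"z":-0.0005,"ax":0,"ay":0,"az":0},
  {"hand":80,"x":0,"y":0,"z":-0.0005,"ax":0,"ay":0,"az":0},
  {"hand":80,"x":0,"y":0,"z":-0.0005,"ax":0,"ay":0,"az":0},
  {"hand":80,"x":0,"y":0,"z":-0.02,"ax":0,"ay":0,"az":0},
  {"hand":80,"x":0,"y":0,"z":-0.05,"ax":0,"ay":0,"az":0},
  {"hand":80,"x":0,"y":0,"z":-0.09,"ax":0,"ay":0,"az":0},
  {"hand":80,"x":0,"y":0,"z":-0.11,"ax":0,"ay":0,"az":0},
])

```text
t: 9.1
tool_pos: [0.5393, 0.4308, 0.3434]
orientation: [-0.391, 3.112, 0.004]
force: [-0.1, 1.1, -0.5]
opening: 0.0741
gripper_force: 0.0
```

Run:
```python
from h import *
for n in('scene',):
    im,d,W=cloud(n);cv2.imwrite('pics/s4.png',cv2.resize(im[150:400,180:480],(720,600)))
xh=np.array([.9686,.2487]);p=np.array([.4721,.413])
for k in(.075,):
    t=p-k*xh;print(t);plan(*t,.340,np.pi/2+.2513)
print(read_state()['opening'],read_state()['tool_pos'])
```

```text
[0.399455  0.3943475]
shift [ 0.1449 -0.0009  0.0044] turn [ 0.0027  0.0074 -0.0011]
0.07460119190697423 [0.53956572 0.4310491  0.34549561]
```

View pics/s4.png

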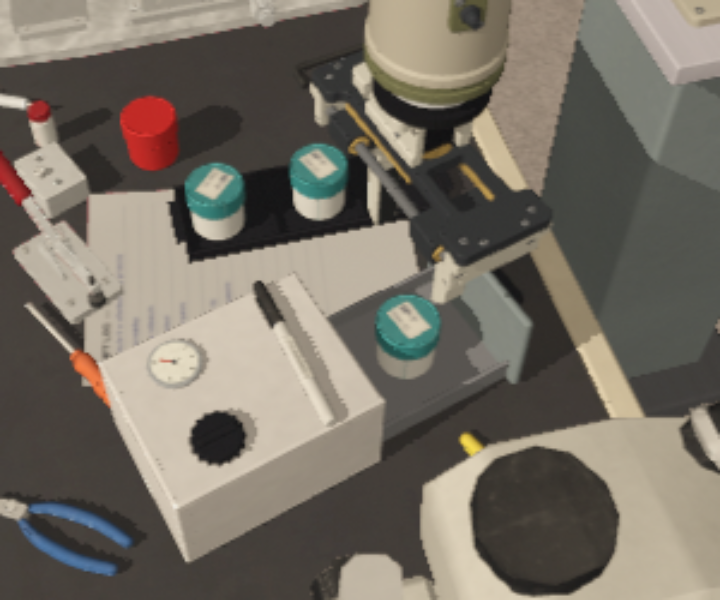

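The jar stands upright in the drawer at (407,337). Backing off to in front of the pull with the fingers shut.

Emit:
carry_out([
  {"hand":0,"x":0.03,"y":0,"z":0,"ax":0,"ay":0,"az":0},
  {"hand":0,"x":0.07,"y":0,"z":0,"ax":0,"ay":0,"az":0},
  {"hand":0,"x":0.11,"y":0,"z":0,"ax":0,"ay":0,"az":0},
  {"hand":0,"x":0.13,"y":0,"z":0,"ax":0,"ay":0,"az":0},
  {"hand":0,"x":0.13,"y":0,"z":0.03,"ax":0,"ay":0,"az":0},
  {"hand":0,"x":0.13,"y":0,"z":0.06,"ax":0,"ay":0,"az":0},
  {"hand":0,"x":0.13,"y":0,"z":0.085,"ax":0,"ay":0,"az":0},
  {"hand":0,"x":0.13,"y":0,"z":0.091,"ax":0,"ay":0,"az":0},
])

```text
t: 10.15
tool_pos: [0.4117, 0.3974, 0.245]
orientation: [0.391, -3.113, 0.004]
force: [-0.8, 0.4, 0.4]
opening: 0.0012
gripper_force: 0.0
```

Run:
```python
from h import *
for i in range(3):read_camera('top')
xh=np.array([.9686,.2487]);yh=np.array([-.2487,.9686]);p=np.array([.4721,.413]);s=read_state();r=s['tool_pos'][:2]-p
print(s['tool_pos'],s['opening'],'along',r@xh,'side',r@yh,s['force'])
t=p-.02*xh;plan(*t,.249,np.pi/2+.2513)
```

```text
[0.41276609 0.39825053 0.24800639] 0.00043114809705988407 along -0.061139018092005455 side 0.0004700056967856595 [0.78193429 0.48237312 0.3845069 ]
shift [-0.0411 -0.0004 -0.001 ] turn [-0.     -0.     -0.0011]
```

Emit:
carry_out([
  {"hand":0,"x":-0.015,"y":0,"z":0,"ax":0,"ay":0,"az":0},
  {"hand":0,"x":-0.024,"y":0,"z":0,"ax":0,"ay":0,"az":0},
  {"hand":0,"x":-0.03,"y":0,"z":0,"ax":0,"ay":0,"az":0},
  {"hand":0,"x":-0.036,"y":0,"z":0,"ax":0,"ay":0,"az":0},
  {"hand":0,"x":-0.043,"y":0,"z":0,"ax":0,"ay":0,"az":0},
  {"hand":0,"x":-0.051,"y":0,"z":0,"ax":0,"ay":0,"az":0},
  {"hand":0,"x":-0.06,"y":0,"z":0,"ax":0,"ay":0,"az":0},
  {"hand":0,"x":-0.07,"y":0,"z":0,"ax":0,"ay":0,"az":0},
])

```text
t: 11.3
tool_pos: [0.4811, 0.4158, 0.2477]
orientation: [0.392, -3.117, -0.0]
force: [-2.2, 1.6, 1.0]
opening: 0.0002
gripper_force: 0.8
```

Emit:
carry_out([
  {"hand":0,"x":-0.01,"y":0,"z":0,"ax":0,"ay":0,"az":0},
  {"hand":0,"x":-0.02,"y":0,"z":0,"ax":0,"ay":0,"az":0},
  {"hand":0,"x":-0.03,"y":0,"z":0,"ax":0,"ay":0,"az":0},
  {"hand":0,"x":-0.04,"y":0,"z":0,"ax":0,"ay":0,"az":0},
  {"hand":0,"x":-0.05,"y":0,"z":0,"ax":0,"ay":0,"az":0},
  {"hand":0,"x":-0.058,"y":0,"z":0,"ax":0,"ay":0,"az":0},
  {"hand":0,"x":-0.066,"y":0,"z":0,"ax":0,"ay":0,"az":0},
  {"hand":0,"x":-0.072,"y":0,"z":0,"ax":0,"ay":0,"az":0},
])

```text
t: 12.3
tool_pos: [0.5508, 0.4334, 0.2476]
orientation: [0.392, -3.117, 0.0]
force: [-0.8, 0.1, -0.0]
opening: 0.0006
gripper_force: 0.7
```

```bash
cat > p.py <<'E'
from h import *
F=[]
for i in range(5):read_camera('top');F.append(read_state()['force'][:2])
xh=np.array([.9686,.2487]);yh=np.array([-.2487,.9686]);p=np.array([.4721,.413]);s=read_state();r=s['tool_pos'][:2]-p
F=np.array(F);print(s['tool_pos'],'along',r@xh,'side',r@yh,'Fx',(F@xh).round(1),'Fy',(F@yh).round(1))
im,d,W=cloud('scene');cv2.imwrite('pics/p%d.png'%(s['t']*100),cv2.resize(im[150:400,180:480],(720,600)))
print(s['t'])
E
python3 p.py
```

```text
[0.55036085 0.43326381 0.24787113] along 0.0808430738528227 side 0.0001640552717954577 Fx [-0.5  0.3  0.   0.3 -1. ] Fy [-0.3 -0.   0.4  0.1  0.7]
12.55
```

```bash
cp pics/p1255.png pics/v.png
```

Emit:
carry_out([
  {"hand":0,"x":-0.006,"y":0,"z":0,"ax":0,"ay":0,"az":0},
  {"hand":0,"x":-0.01,"y":0,"z":0,"ax":0,"ay":0,"az":0},
  {"hand":0,"x":-0.012,"y":0,"z":0,"ax":0,"ay":0,"az":0},
])

```text
t: 12.98
tool_pos: [0.5622, 0.4364, 0.2478]
orientation: [-0.392, 3.117, 0.0]
force: [-0.8, -0.1, 0.4]
opening: 0.0004
gripper_force: 0.6
```

View pics/v.png

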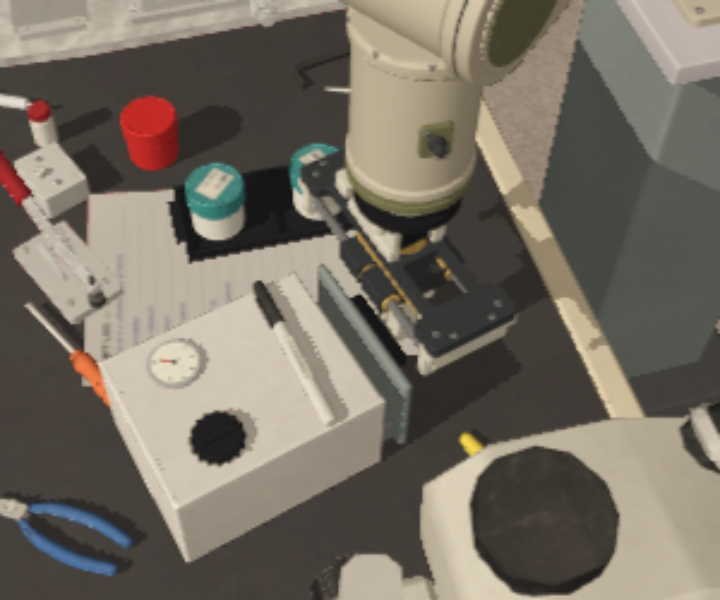

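The drawer is nearly shut: the panel at (365,350) has a small gap to the shell, and the pen hasn't moved. Pushing on in small steps.

Emit:
carry_out([
  {"hand":0,"x":-0.0015,"y":0,"z":0,"ax":0,"ay":0,"az":0},
  {"hand":0,"x":-0.003,"y":0,"z":0,"ax":0,"ay":0,"az":0},
  {"hand":0,"x":-0.0045,"y":0,"z":0,"ax":0,"ay":0,"az":0},
  {"hand":0,"x":-0.0045,"y":0,"z":0,"ax":0,"ay":0,"az":0},
])

```text
t: 13.48
tool_pos: [0.5664, 0.4374, 0.2477]
orientation: [-0.392, 3.117, -0.0]
force: [0.0, -0.3, -0.0]
opening: 0.0011
gripper_force: 0.0
```

```bash
python3 p.py
```

```text
[0.56629605 0.43736913 0.2477412 ] along 0.09729889414836138 side 0.00017737749752880724 Fx [ 0.1 -0.2  0.4 -0.6  0.4] Fy [-0.7  0.1  0.3  0.5 -0.1]
13.725
```

Emit:
carry_out([
  {"hand":0,"x":-0.001,"y":0,"z":0,"ax":0,"ay":0,"az":0},
  {"hand":0,"x":-0.002,"y":0,"z":0,"ax":0,"ay":0,"az":0},
  {"hand":0,"x":-0.003,"y":0,"z":0,"ax":0,"ay":0,"az":0},
])

```text
t: 14.15
tool_pos: [0.5689, 0.4381, 0.2477]
orientation: [0.392, -3.116, 0.001]
force: [-5.6, -3.1, 4.6]
opening: 0.0005
gripper_force: 3.3
```

Emit:
carry_out([
  {"hand":0,"x":-0.001,"y":0,"z":0,"ax":0,"ay":0,"az":0},
  {"hand":0,"x":-0.002,"y":0,"z":0,"ax":0,"ay":0,"az":0},
])

```text
t: 14.4
tool_pos: [0.5697, 0.4385, 0.2477]
orientation: [0.392, -3.112, 0.003]
force: [-16.1, -6.1, 10.8]
opening: 0.0006
gripper_force: 8.6
```

```bash
python3 p.py
```

```text
[0.56961389 0.43846462 0.2477289 ] along 0.1007850023547229 side 0.0004133292373378549 Fx [-13.9 -14.1 -13.7 -14.  -13.7] Fy [-3.  -2.  -2.3 -2.9 -2.4]
14.65
```

There is a firm stop at 14 N, so the drawer is shut. Backing off.

Emit:
carry_out([
  {"hand":0,"x":0.005,"y":0,"z":0,"ax":0,"ay":0,"az":0},
  {"hand":0,"x":0.03,"y":0,"z":0,"ax":0,"ay":0,"az":0},
  {"hand":0,"x":0.07,"y":0,"z":0,"ax":0,"ay":0,"az":0},
  {"hand":0,"x":0.1,"y":0,"z":-0.02,"ax":0,"ay":0,"az":0},
  {"hand":0,"x":0.1,"y":0,"z":-0.06,"ax":0,"ay":0,"az":0},
  {"hand":0,"x":0.1,"y":0,"z":-0.1,"ax":0,"ay":0,"az":0},
  {"hand":0,"x":0.1,"y":0,"z":-0.1,"ax":0,"ay":0,"az":0},
  {"hand":0,"x":0.1,"y":0,"z":-0.1,"ax":0,"ay":0,"az":0},
])

```text
t: 15.7
tool_pos: [0.4742, 0.4138, 0.3473]
orientation: [-0.392, 3.117, 0.0]
force: [0.0, 0.1, -0.2]
opening: 0.0003
gripper_force: 0.0
```

```bash
python3 p.py; cp $(ls -t pics/p1*.png|head -1) pics/v2.png
```

```text
[0.47396478 0.41368619 0.34614709] along 0.0019768774233846534 side 0.00020087663004344865 Fx [ 1.   0.5  0.3 -0.2  0.4] Fy [ 0.5 -1.  -0.3 -0.7 -0.6]
15.95
```

View pics/v2.png

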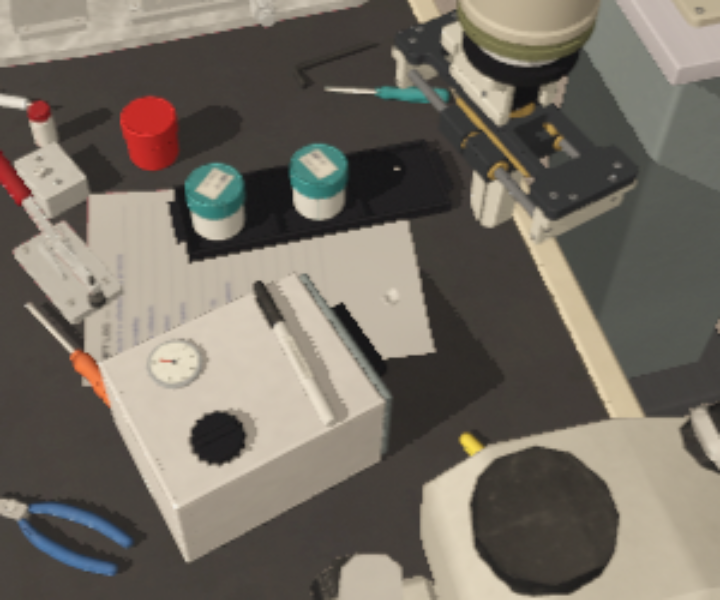

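The drawer panel is flush with the shell at (345,365). The pen and marker are undisturbed, and the two empties stand in the tray at (217,200) and (319,182). Handing in.

```bash
python3 -c "
from plant import robot
print(robot.close_job())"
```

```text
the job is handed in; nothing more can be done
None
```

The full jar, the one nearest the robot, is in the dry box drawer and the drawer is fully shut; I lifted only that jar (about 2.8 N, against about 0.5 N for an empty), so the other two stayed in the tray, not weighed, and the job was handed in at about 16 s.

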